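# Set the exposure timer to six clicks and start it

## Task

Set the exposure timer for six minutes and start it: gently push its selector lever round, not gripping it, until it rests on the sixth click clockwise from off (off is the long mark, each click is one minute), and only then press the larger of the two buttons fully in and let it come out again. Leave the small button, the pump box beside it with its knob, and all the bottles, jars and tools where and as they stand.

Things in the scene. Friction and masses are not known exactly. Their poses are not given: they have to be found in the camera images.
- timer: Exposure timer, a fixed grey box 190 mm (x) by 300 mm (y) by 70 mm high with an aluminium top plate; its origin is the centre of its underside on the table. In its own frame: the selector's vertical axis is at x +15, y +60 mm; the larger (start) button at x -35, y -100 mm; the small (stop) button at x +45, y -100 mm; all on the top, 70 mm up.
- selector (a joint): Selector angle, rad, growing clockwise seen from above. Eight clicks 0.5236 rad (30 degrees) apart: 0 = off (long mark), 0.52, 1.05, 1.57, 2.09, 2.62, 3.14 (sixth click), 3.67; end stops just beyond first and last. At angle q the lever points 105 degrees - q from the timer's +x, counted anticlockwise. Past half-way it snaps into the next click by itself. It starts on a click from 0 to 4.
- lever_side (a point): Middle of the black selector lever's arm, 45 mm out from its axis, 25 mm above the plate. Lever: 14 mm wide, upright sides from 10 to 40 mm above the plate, reaching 60 mm out on the pointing side (white line on top), 22 mm on the other; foot disc 56 mm across, 13 mm high. x: outward along the lever, z up. A click takes 2 to 6 N here, sideways.
- start_top (a point): Centre of the top of the larger button (start), grey, 34 mm across, in a black ring 50 mm across 12 mm high; its top is 22 mm above the timer's plate when out. Travel 6 mm straight down against a spring; fully in takes 5 N.
- start (a joint): Travel of the larger button, m: 0 out, 0.006 fully in; it springs back.
- stop (a joint): Travel of the small button (stop, 18 mm across), m: 0 out, 0.006 fully in. Not to be pressed.
- pump: Vacuum pump box, fixed, green, 160 by 180 by 85 mm high, origin at the centre of its underside; it carries a small knob and a can. Not to be touched.
- pump_knob_edge (a point): Point on the end of the bar of the pump box's small black knob (36 mm across). Not to be turned.
- ink_jar_mid (a point): Loose bystander: ink jar, 60 mm across, 75 mm high, in front of the timer; point on its middle, about half-way up. Leave alone.
- tape_roll_mid (a point): Loose bystander: roll of tape lying flat, 80 mm across, 25 mm high, in front of the timer; point on its middle, about half-way up. Leave alone.
- emulsion_can_mid (a point): Loose bystander: can on the pump box, 56 mm across, 70 mm high; point on its middle, about half-way up. Leave alone.
- squeegee_mid (a point): Loose bystander: wooden squeegee lying flat, 220 mm long, 45 mm high; point on its middle, about half-way up. Leave alone.
- solvent_bottle_mid (a point): Loose bystander: bottle, 64 mm across, 150 mm high; point on its middle, about half-way up. Leave alone.
- ink_cup_mid (a point): Loose bystander: open cup, 72 mm across, 85 mm high; point on its middle, about half-way up. Leave alone.
- ink_spatula_grip (a point): Loose bystander: spatula lying on the table; point on its handle. Leave alone.

How it is judged:
By the outcome, as a careful person would: the job done as asked, in the order asked, and still so for the second after the job is handed in, with the robot touching nothing.
It also fails if it takes over 58 s, if anything falls off the work surface, if the arm or the gripper's body presses on something with over 40 N, if the wrist force passes 120 N, or if a joint passes its speed limit or range.

## Robot

A 7-joint arm with a two-finger parallel gripper is mounted at the origin on the work surface. World frame = base frame: x ahead of the robot, y to its left, z up, the work surface at z = 0. Lengths are in m, angles in rad, forces in N, time in s.
With the tool pointing down it reaches from about 0.425 to 0.875 m from the base axis. Payload 8.4 kg.
Tool frame: the origin (TCP) lies between the finger pads; the fingertips stand 25 mm ahead of it and the grasp point (between the pads) lies 6 mm ahead of it; z points along the fingers, y is the direction in which the jaws open and shut (so a half turn about z gives the same grasp; the last joint's range is limited). The gripper opens to 85 mm and grips with 20 to 120 N. Pads are 22 mm wide; open, the fingers measure 114 mm over their backs; the gripper's body (76 mm by 85 mm) begins 54 mm behind the grasp point. The pads swing forward as they close: fully open they stand 13 mm farther back than shut.
Start: joints at [1.216, 0.333, 0.04, 1.465, -0.013, 1.343, -0.059], TCP at [0.164, -0.629, 0.256] pointing down, gripper open.
Joint ranges: [-2.58, 2.58], [-0.38, 2.09], [-1.3, 1.39], [0.25, 2.4], [-1.5, 4.64], [0.08, 2.09], [-2.65, 2.65]. Speed limits (rad/s): [2.22, 2.22, 2.79, 2.79, 3.14, 3.14, 3.14].

## Interface

Orientations are given as a unit quaternion [w, x, y, z].
In Python, from rig import robot gives the robot as it stands. The module is installed in compiled form; this text tells all that it offers.
- The arm moves only by the shell command python3 -m crank 'ROWS' [FORCE]. ROWS is JSON, one flat list of numbers, 7 for each row, row after row: the shift along the tool's x, y, z in m, then the turn, a rotation vector about the tool's x, y, z in degrees, then the closure, from 0 (fully open) to 1 (shut). In form: [tx, ty, tz, rx, ry, rz, grip, tx, ty, tz, rx, ry, rz, grip, ...]. A call has 1 to 10 rows; each row shifts and turns the commanded pose from where the row before left it, along the tool's axes as they then stand; what a row does not reach is not made up. A row lasts 1/8 s, in which the tool goes at most 62.5 mm and 10.7 degrees, less where a joint would pass 70% of its speed; a pose out of reach is approached as far as the arm can. A call is refused whole if a number of a shift passes 0.0625 or a number of a turn 10.7, either way. A call with a gripper value outside its range is refused whole. The fingers move at their own pace and stop on an object; FORCE is the grip in N (left out, the last holds). Time passes only in rows, so rows that do not move let the fingers close. It gives the time, the measured TCP pose, the force and the opening at its end, in the units of the state.
- robot.read_state(): the state, without advancing time (a new reading comes with each control period).
- robot.capture(name): name is "scene" or "side" or "wrist"; returns (picture, depth): 480x640x3 uint8, red, green, blue; 480x640 float32, m along the optical axis (not along the pixel's ray), 0 where there is no reading.
- robot.get_calibration(name): a dict with "K" (3x3 intrinsics, pixels), "R" (3x3) and "t" (3): a world point X has camera coordinates R X + t; the wrist camera has in their place "mount" (4x4, takes a point from camera to tool coordinates, whose origin is the TCP and whose axes are the flange's). Camera axes: x right, y down, z forward; pixel columns grow to the right and rows downward; lengths in m; the calibration is good to about 2 mm. A picture is of the moment at which its call begins: read the wrist's pose just before it. get_calibration takes no time and is no camera call.
- robot.close_job(): hands the job in, once; it reports no verdict.
The state is a dict: "time_s": time; "joints": joint angles; "dq": joint speeds; "tau": joint torques, N m; "position": TCP position; "tool_rot": TCP orientation; "contact_force": force on the tool from outside, world axes, zero at the start; "moment": the same for the moment, N m; "opening": finger opening in m.
Only numpy, scipy, OpenCV 4.12 (cv2) and the standard library are available. Lean on these libraries where they do the work, as an engineer would, in place of code of your own. Each camera call takes 0.05 s, during which the arm holds its last target. There are 200 camera calls.

## Working session

There is one attempt and no reset: what is moved stays moved. The work goes in short steps, Python scripts to look and compute and a shell command to move; the robot and the scene stay as the last step left them, time stands still between calls to the robot, and variables do not carry over. Pictures are saved under pics/ and viewed, about 8 in all and at most 12, crops included, and the job is handed in when it is done.

```bash
mkdir -p pics
cat > h.py <<'E'
import numpy as np, cv2
from rig import robot
def snap(n,f):
    s=robot.read_state(); im,d=robot.capture(n); cv2.imwrite(f'pics/{f}.png',im[:,:,::-1]); np.savez(f'pics/{f}.npz',im=im,d=d,p=s['position'],q=s['tool_rot']); return im,d
def qR(q):
    from scipy.spatial.transform import Rotation as R
    return R.from_quat([q[1],q[2],q[3],q[0]]).as_matrix()
def world(n,f,u,v):
    z=np.load(f'pics/{f}.npz'); d=z['d']; c=robot.get_calibration(n); K=np.array(c['K'])
    out=[]
    for a,b in zip(np.atleast_1d(u),np.atleast_1d(v)):
        w=d[b-1:b+2,a-1:a+2]; w=w[w>0]; w=np.median(w) if len(w) else np.nan
        X=np.linalg.inv(K)@[a,b,1]*w
        if n=='wrist':
            m=np.array(c['mount']); X=m[:3,:3]@X+m[:3,3]; X=qR(z['q'])@X+z['p']
        else: X=np.array(c['R']).T@(X-np.array(c['t']))
        out.append(X)
    return np.array(out)
E
python3 - <<'E'
from h import *
print(robot.read_state())
for n in('scene','side'): snap(n,n+'0')
E
```

```text
{'time_s': 0.0, 'joints': array([ 1.21581499,  0.3339115 ,  0.03989462,  1.46631503, -0.01341047,
        1.34329953, -0.05848217]), 'dq': array([ 0.00089724,  0.00078822, -0.00061051, -0.00043915,  0.00035949,
        0.00020659,  0.00042054]), 'tau': array([-2.29704037e-04, -6.58550406e+01,  1.36537604e+00, -4.05558443e+01,
        1.68949255e-02,  1.25471354e-02,  4.61683931e-05]), 'position': array([ 0.16430523, -0.628441  ,  0.25539972]), 'tool_rot': array([-8.17983747e-04,  9.91834188e-01,  1.27531366e-01, -1.60411113e-04]), 'contact_force': array([-0.16114428, -0.00842763, -0.19814005]), 'moment': array([0.02522192, 0.00403717, 0.03876759]), 'opening': 0.08564201044980782}
```

View pics/scene0.png

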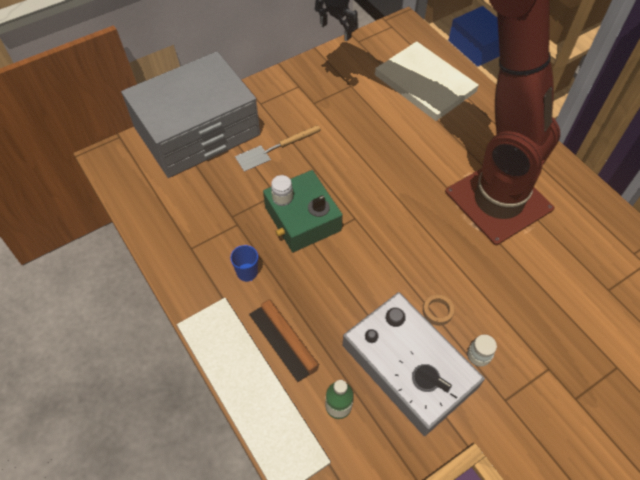

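The timer is at about (412,360): selector hub at (427,377), lever toward (452,396), start button (395,317), stop button (371,336). Next I'll measure the plate.

Run:
```python
from h import *
c=robot.get_calibration('scene');K=np.array(c['K']);R=np.array(c['R']);t=np.array(c['t'])
z=np.load('pics/scene0.npz');d=z['d']
v,u=np.mgrid[285:440,335:495];dd=d[v,u]
P=np.stack([(u-K[0,2])/K[0,0]*dd,(v-K[1,2])/K[1,1]*dd,dd],-1);W=(P-t)@R
m=(abs(W[...,2]-.07)<.006)
n,l,st,_=cv2.connectedComponentsWithStats(m.astype(np.uint8));k=1+np.argmax(st[1:,4]);pts=W[l==k]
r=cv2.minAreaRect((pts[:,:2]*1000).astype(np.float32));print(r,np.median(pts[:,2]))
pix=[(427,377),(441,384),(453,396),(395,317),(371,336)]
print(world('scene','scene0',*zip(*pix)).round(3))
# predictions
s=(W[...,2]>.095)&(W[...,2]<.125)&cv2.dilate((l==k).astype(np.uint8),np.ones((15,15))).astype(bool)
print(s.sum()); 
im=z['im'][280:445,330:500]
cv2.imwrite('pics/c1.png',cv2.resize(im[:,:,::-1],None,fx=3.5,fy=3.5,interpolation=cv2.INTER_CUBIC))
```

```text
((535.031494140625, 264.38958740234375), (193.26573181152344, 301.0240783691406), 6.199306964874268) 0.07161648678436316
[[0.547 0.33  0.095]
 [0.534 0.363 0.104]
 [0.517 0.395 0.071]
 [0.518 0.167 0.095]
 [0.595 0.175 0.092]]
314
```

View pics/c1.png

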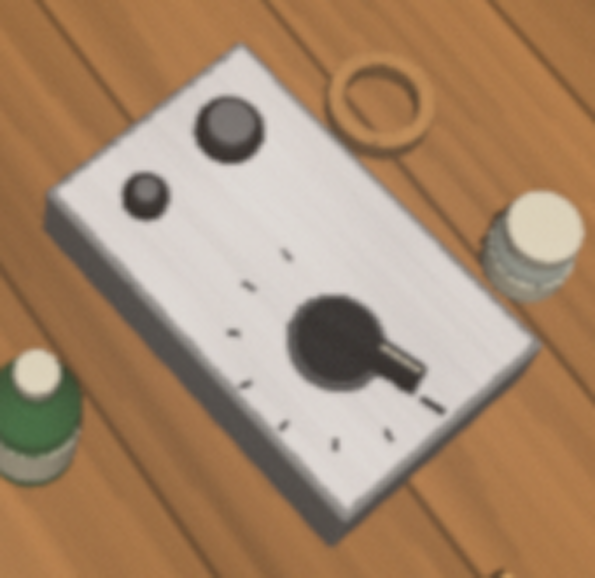

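Timer centre is about (0.535, 0.264), yaw 6.2°. The lever lies at about 111° in world, which is off (q=0). The plan is to push with the tool's -x side, closed fingers, round 180°. I'll carry the arm over first.

```bash
python3 -m crank '[0.041,-0.0233,0,0,0,0,1,0.041,-0.0233,0,0,0,0,1,0.041,-0.0233,0,0,0,0,1,0.041,-0.0233,0,0,0,0,1,0.041,-0.0233,0,0,0,0,1,0.041,-0.0233,0,0,0,0,1,0.041,-0.0233,0,0,0,0,1,0.041,-0.0233,0,0,0,0,1,0.041,-0.0233,0,0,0,0,1,0.041,-0.0233,0,0,0,0,1]'
python3 -m crank '[0.0135,-0.0516,0,0,0,0,1,0.0135,-0.0516,0,0,0,0,1,0.0135,-0.0516,0,0,0,0,1,0.0135,-0.0516,0,0,0,0,1,0.0135,-0.0516,0,0,0,0,1,0.0135,-0.0516,0,0,0,0,1,0.0135,-0.0516,0,0,0,0,1,0.0135,-0.0516,0,0,0,0,1,0.0135,-0.0516,0,0,0,0,1,0.0135,-0.0516,0,0,0,0,1]'
python3 -m crank '[0,0,0,0,0,-10.4,1,0,0,0,0,0,-10.4,1,0,0,0,0,0,-10.4,1,0,0,0,0,0,-10.4,1,0,0,0,0,0,-10.4,1,0,0,0,0,0,-10.4,1,0,0,0,0,0,-10.4,1,0,0,0,0,0,-10.4,1,0,0,0,0,0,-10.4,1,0,0,0,0,0,-10.4,1]'
python3 -m crank '[0,0,0,0,0,-10.4,1,0,0,0,0,0,-10.4,1,0,0,0,0,0,-10.4,1,0,0,0,0,0,-10.4,1,0,0,0,0,0,-10.4,1,0,0,0,0,0,-10.4,1,0,0,0,0,0,-10.4,1,0,0,0,0,0,-9.5,1,0,0,0,0,0,0,1]'
python3 - <<'E'
from h import *
snap('wrist','w1'); s=robot.read_state(); print(s['time_s'],s['position'],s['joints'],s['opening']); R=qR(s['tool_rot']); print(R.round(3), np.degrees(np.arctan2(R[1,0],R[0,0])))
print(robot.get_calibration('wrist'))
E
```

```text
time_s: 1.35
position: [0.5029, -0.2985, 0.256]
tool_rot: [-0.0, 0.992, 0.127, -0.0]
contact_force: [0.2, -0.5, 0.7]
opening: -0.0001
time_s: 2.6
position: [0.502, 0.2351, 0.2562]
tool_rot: [0.0, 0.992, 0.127, -0.0]
contact_force: [0.7, 0.4, -0.3]
opening: -0.0001
time_s: 3.85
position: [0.502, 0.2335, 0.256]
tool_rot: [-0.0, 0.508, 0.862, -0.0]
contact_force: [-0.3, 0.1, 0.8]
opening: -0.0003
time_s: 4.97
position: [0.5021, 0.2335, 0.256]
tool_rot: [-0.0, -0.181, 0.983, 0.0]
contact_force: [-0.7, -0.2, 1.3]
opening: 0.0
5.025 [0.50213718 0.23348986 0.25603324] [ 0.44127824  0.325558   -1.14757063  1.65986249  0.30263831  1.35441156
  1.1798741 ] -0.00017237836155703255
[[-0.935 -0.354 -0.001]
 [-0.354  0.935  0.   ]
 [ 0.001  0.    -1.   ]] -159.26572350082233
{'K': array([[412.8416903 ,   0.        , 325.57670634],
       [  0.        , 412.8416903 , 240.02242193],
       [  0.        ,   0.        ,   1.        ]]), 'mount': array([[-4.73119255e-04, -9.62737797e-01, -2.70436150e-01,
         6.82681463e-02],
       [ 9.99999844e-01, -3.75132363e-04, -4.14016678e-04,
        -1.27678838e-03],
       [ 2.97140153e-04, -2.70436303e-01,  9.62737824e-01,
        -1.17141060e-01],
       [ 0.00000000e+00,  0.00000000e+00,  0.00000000e+00,
         1.00000000e+00]])}
```

View pics/w1.png

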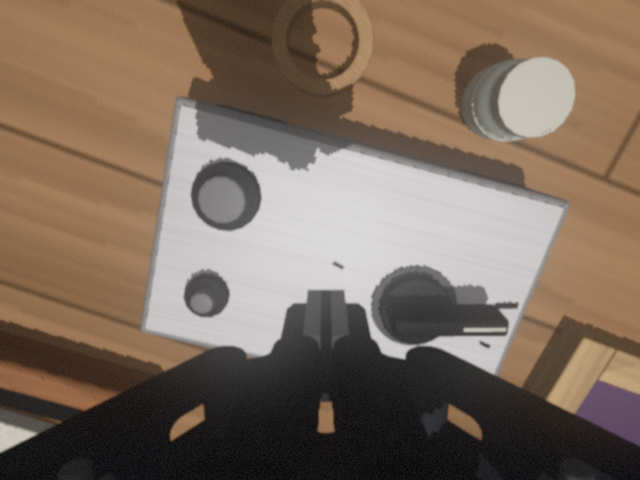

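The wrist view shows the lever parallel to tool y (hub about (415,305), white line (485,330), tip (508,320)), the start button at (222,200) and the stop button at (202,302).

Run:
```python
from h import *
c=robot.get_calibration('wrist');K=np.array(c['K']);m=np.array(c['mount'])
z=np.load('pics/w1.npz');d=z['d'];R=qR(z['q'])
v,u=np.mgrid[80:480,100:600];dd=d[v,u]
P=np.stack([(u-K[0,2])/K[0,0]*dd,(v-K[1,2])/K[1,1]*dd,dd],-1);T=P@m[:3,:3].T+m[:3,3];W=T@R.T+z['p']
ok=dd>0
# lever top
a=ok&(abs(W[...,2]-.110)<.006)&(u>370)&(u<530)&(v>270)&(v<350)
p=W[a];r=cv2.minAreaRect((p[:,:2]*1000).astype(np.float32));print('lever',a.sum(),r,np.median(p[:,2]))
a=ok&(abs(W[...,2]-.092)<.005)&(u<250)&(u>185)&(v>165)&(v<230)
p=W[a];print('start',a.sum(),p.min(0),p.max(0),np.median(p,0))
a=ok&(abs(W[...,2]-.07)<.004);p=W[a];r=cv2.minAreaRect((p[:,:2]*1000).astype(np.float32));print('plate',r,np.median(p[:,2]))
# fingers in tool frame
a=ok&(abs(T[...,0])<.05)&(abs(T[...,1])<.03)&(T[...,2]<.06);p=T[a]
print('finger',a.sum(),p.min(0),p.max(0)); 
for lo in(0,.01,.02): 
  b=p[p[:,2]>lo]; print(lo,len(b), b.min(0) if len(b) else 0,b.max(0) if len(b) else 0)
print(world('wrist','w1',[415,485,385,506,222],[305,330,310,320,200]).round(4))
```

```text
lever 2246 ((536.7406005859375, 339.859130859375), (14.12088394165039, 81.77705383300781), 20.836626052856445) 0.10938036008745844
start 1816 [0.49485616 0.14175161 0.08702485] [0.52814    0.17528075 0.09407389] [0.51075078 0.15893953 0.09146179]
plate ((503.5211181640625, 252.05569458007812), (233.566650390625, 325.0316467285156), 16.20429801940918) 0.07045821098857469
finger 37113 [-0.01283192 -0.02999946 -0.07111205] [0.02134936 0.02999765 0.02260514]
0 2016 [ 5.91190923e-03 -1.50264886e-02  1.80557719e-05] [0.01192016 0.01228584 0.02260514]
0.01 898 [ 0.005964   -0.01493668  0.01000294] [0.01148733 0.0122823  0.02260514]
0.02 64 [ 0.00613646 -0.01057178  0.02003528] [0.0110806  0.00491996 0.02260514]
[[0.5383 0.3186 0.0841]
 [0.529  0.3622 0.1108]
 [0.5507 0.2993 0.0829]
 [0.5178 0.3743 0.1078]
 [0.5113 0.1591 0.0915]]
```

```bash
python3 -m crank '[-0.0133,0.0377,0,0,0,0,1,-0.0133,0.0377,0,0,0,0,1,-0.0133,0.0377,0,0,0,0,1,0,0,0.0473,0,0,0,1,0,0,0.0473,0,0,0,1,0,0,0.0474,0,0,0,1,0,0,0,0,0,0,1]'
cat > st.py <<'E'
from h import *
s=robot.read_state();R=qR(s['tool_rot']);S=np.array([.5434,.3221])
r=(s['position'][:2]-S)@R[:2,:2]
print(s['time_s'].__round__(2),s['position'].round(4),'rel',r.round(4),'tilt',R[2].round(3),'q',round(110.7-np.degrees(np.arctan2(R[1,1],R[0,1])),1)%360,'j',s['joints'].round(2),'F',(s['contact_force']@R).round(1))
E
python3 st.py
```

```text
time_s: 5.9
position: [0.4975, 0.3519, 0.1112]
tool_rot: [-0.003, -0.181, 0.984, -0.001]
contact_force: [0.3, 0.3, 0.8]
opening: 0.0003
5.9 [0.4975 0.3519 0.1112] rel [0.0324 0.0442] tilt [ 0.006 -0.001 -1.   ] q 359.9 j [ 0.08  0.59 -1.02  1.69  0.53  1.18  0.86] F [-0.4  0.2 -0.8]
```

```bash
python3 -m crank '[-0.0036,0.0002,-0.003,0,0,0,1,-0.0036,0.0002,0,0,0,0,1,-0.0036,0.0002,0,0,0,0,1,-0.0036,0.0002,0,0,0,0,1,-0.004,0.0014,0,0,0,5,1,-0.004,0.0014,0,0,0,5,1,-0.004,0.0014,0,0,0,5,1,-0.004,0.0014,0,0,0,5,1]'
python3 st.py
```

```text
time_s: 6.9
position: [0.5267, 0.3687, 0.1175]
tool_rot: [0.0, -0.007, 1.0, 0.0]
contact_force: [0.2, -0.5, -0.2]
opening: 0.0003
6.9 [0.5267 0.3687 0.1175] rel [0.0161 0.0469] tilt [-0.  0. -1.] q 19.9 j [-0.01  0.6  -0.92  1.6   0.5   1.2   0.55] F [-0.2 -0.5  0.2]
```

```bash
python3 -m crank '[-0.004,0.0014,0.001,0,0,5,1,-0.004,0.0014,0.001,0,0,5,1,-0.004,0.0014,0,0,0,5,1,-0.004,0.0014,0,0,0,5,1,-0.004,0.0014,0,0,0,5,1,-0.004,0.0014,0,0,0,5,1,-0.004,0.0014,0,0,0,5,1,-0.004,0.0014,0,0,0,5,1,-0.004,0.0014,0,0,0,5,1,-0.004,0.0014,0,0,0,5,1]'
python3 st.py
```

```text
time_s: 8.15
position: [0.5666, 0.3678, 0.1154]
tool_rot: [-0.001, 0.416, 0.909, -0.0]
contact_force: [-3.7, 1.0, 0.6]
opening: -0.0001
8.15 [0.5666 0.3678 0.1154] rel [0.0194 0.0474] tilt [ 0.001 -0.001 -1.   ] q 69.8 j [-0.12  0.59 -0.73  1.52  0.41  1.18 -0.21] F [ 3.2 -2.1 -0.6]
```

```bash
python3 -m crank '[-0.004,0.0014,0,0,0,5,1,-0.004,0.0014,0,0,0,5,1,-0.004,0.0014,0,0,0,5,1,-0.004,0.0014,0,0,0,5,1,-0.004,0.0014,0,0,0,5,1,-0.004,0.0014,0,0,0,5,1,-0.004,0.0014,0,0,0,5,1,-0.004,0.0014,0,0,0,5,1,-0.004,0.0014,0,0,0,5,1,-0.004,0.0014,0,0,0,5,1]'
python3 st.py
python3 -m crank '[-0.004,0.0012,0,0,0,5,1,-0.004,0.0012,0,0,0,5,1,-0.004,0.0012,0,0,0,5,1,-0.004,0.0012,0,0,0,5,1,-0.004,0.0012,0,0,0,5,1,-0.004,0.0012,0,0,0,5,1]'
python3 st.py
```

```text
time_s: 9.4
position: [0.5928, 0.3345, 0.1154]
tool_rot: [-0.0, 0.762, 0.648, 0.0]
contact_force: [0.1, 1.2, -0.3]
opening: 0.0
9.4 [0.5928 0.3345 0.1154] rel [0.0202 0.0468] tilt [ 0.  0. -1.] q 119.9 j [-0.19  0.55 -0.55  1.51  0.3   1.16 -0.95] F [ 1.2 -0.1  0.3]
time_s: 10.15
position: [0.5906, 0.3098, 0.1154]
tool_rot: [-0.0, 0.903, 0.429, 0.0]
contact_force: [-0.5, -0.8, -0.4]
opening: 0.0001
10.15 [0.5906 0.3098 0.1154] rel [0.0203 0.0443] tilt [ 0.  0. -1.] q 149.9 j [-0.22  0.51 -0.45  1.56  0.23  1.13 -1.4 ] F [-0.9  0.1  0.4]
```

```bash
python3 -m crank '[-0.004,0.0014,0,0,0,5,1,-0.004,0.0014,0,0,0,5,1,-0.004,0.0014,0,0,0,5,1,-0.004,0.0014,0,0,0,5,1,-0.0016,0.0006,0,0,0,2,1,0,0,0,0,0,0,1]'
python3 st.py
python3 - <<'E'
from h import *
snap('scene','s2');im=np.load('pics/s2.npz')['im'][280:445,330:500]
cv2.imwrite('pics/c2.png',cv2.resize(im[:,:,::-1],None,fx=3.5,fy=3.5,interpolation=cv2.INTER_CUBIC))
E
```

```text
time_s: 10.9
position: [0.5817, 0.2936, 0.1154]
tool_rot: [-0.0, 0.968, 0.251, 0.0]
contact_force: [0.3, 0.0, -0.9]
opening: -0.0
10.9 [0.5817 0.2936 0.1154] rel [0.0197 0.0435] tilt [ 0.  0. -1.] q 171.7 j [-0.25  0.47 -0.38  1.6   0.19  1.11 -1.74] F [0.3 0.1 0.9]
```

View pics/c2.png

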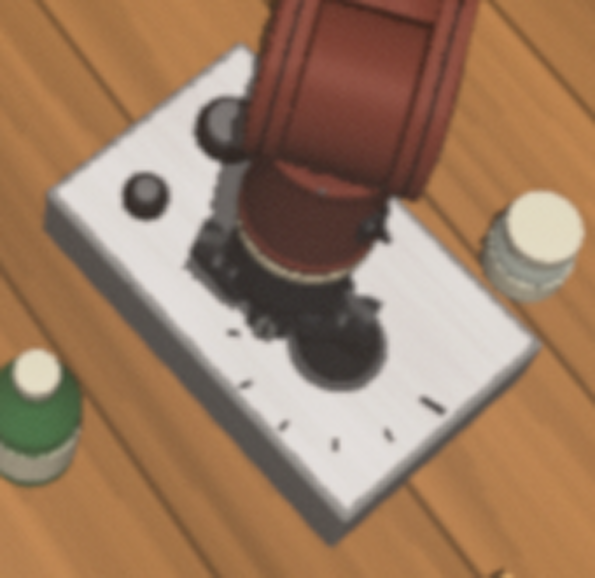

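The view is blocked, but the force has dropped to nil, so the lever has probably snapped on to click 6. I'll back off, rise and look.

```bash
python3 -m crank '[0.015,0,0,0,0,0,1,0.015,0,0,0,0,0,1,0.01,0,-0.045,0,0,0,1,0,0,-0.045,0,0,0,1,0,0,-0.045,0,0,0,1,0,0,0,0,0,0,1,0,0,0,0,0,0,1]'
python3 st.py
python3 - <<'E'
from h import *
snap('wrist','w3')
c=robot.get_calibration('wrist');K=np.array(c['K']);m=np.array(c['mount'])
z=np.load('pics/w3.npz');d=z['d'];R=qR(z['q'])
v,u=np.mgrid[0:480,0:640];dd=d
P=np.stack([(u-K[0,2])/K[0,0]*dd,(v-K[1,2])/K[1,1]*dd,dd],-1);T=P@m[:3,:3].T+m[:3,3];W=T@R.T+z['p']
a=(dd>0)&(abs(W[...,2]-.110)<.005)&(np.hypot(W[...,0]-.5434,W[...,1]-.3221)<.07)
p=W[a];r=cv2.minAreaRect((p[:,:2]*1000).astype(np.float32));print(a.sum(),r)
w=np.linalg.svd(p[:,:2]-p[:,:2].mean(0),full_matrices=False)[2][0];print('dir',np.degrees(np.arctan2(w[1],w[0])),p.mean(0))
E
```

```text
time_s: 11.82
position: [0.6165, 0.3128, 0.2498]
tool_rot: [0.0, 0.968, 0.25, -0.0]
contact_force: [0.4, 0.3, 0.5]
opening: 0.0002
11.82 [0.6165 0.3128 0.2498] rel [0.0595 0.0436] tilt [-0. -0. -1.] q 171.7 j [-0.27  0.45 -0.38  1.34  0.16  1.38 -1.71] F [ 0.4 -0.1 -0.5]
1095 ((543.1541748046875, 325.1115417480469), (14.46134090423584, 39.23337173461914), 21.397714614868164)
dir -68.09342441960037 [0.54429825 0.32535343 0.10890573]
```

View pics/w3.png

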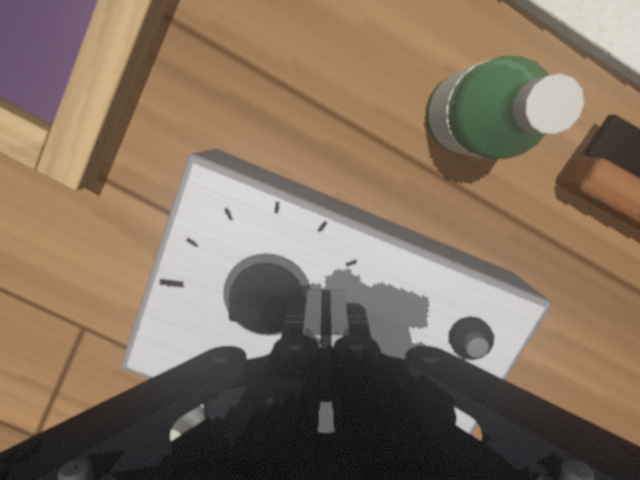

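Lever direction measures about -68.5°, against -69° expected for click 6. Now to a point above the start button, with one more check from there.

```bash
python3 -m crank '[-0.0417,0.021,0,0,0,0,1,-0.0417,0.021,0,0,0,0,1,-0.0417,0.021,0,0,0,0,1,-0.0417,0.021,0,0,0,0,1,0,0,0,0,0,0,1,0,0,0,0,0,0,1]'
python3 st.py
python3 - <<'E'
from h import *
s=robot.read_state();R=qR(s['tool_rot']);print('go',(np.array([.5114,.1586,.092])-s['position'])@R)
snap('scene','s4');im=np.load('pics/s4.npz')['im'][280:445,330:500]
cv2.imwrite('pics/c4.png',cv2.resize(im[:,:,::-1],None,fx=3.5,fy=3.5,interpolation=cv2.INTER_CUBIC))
E
```

```text
time_s: 12.62
position: [0.5112, 0.1587, 0.2497]
tool_rot: [-0.0, 0.968, 0.25, -0.0]
contact_force: [0.4, -0.4, 0.3]
opening: 0.0002
12.62 [0.5112 0.1587 0.2497] rel [-0.1073  0.1274] tilt [-0.001 -0.    -1.   ] q 171.7 j [-0.05  0.13 -0.36  1.74  0.05  1.29 -1.49] F [ 0.2  0.6 -0.3]
go [0.00026056 0.00026449 0.15769018]
```

View pics/c4.png

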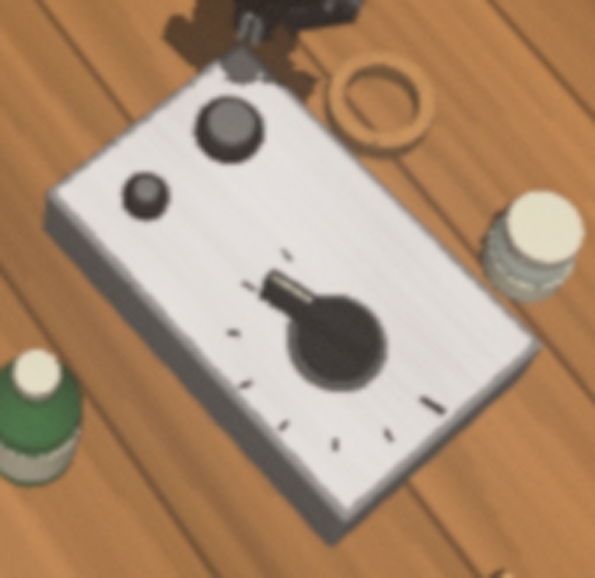

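The lever is on the sixth mark (249,286), opposite the long mark, and nothing has moved. Descending now.

```bash
python3 -m crank '[0,0,0.04,0,0,0,1,0,0,0.04,0,0,0,1,0,0,0.03,0,0,0,1,0,0,0.015,0,0,0,1,0,0,0,0,0,0,1,0,0,0,0,0,0,1]'
python3 -m crank '[0,0,0.003,0,0,0,1,0,0,0.003,0,0,0,1,0,0,0.003,0,0,0,1,0,0,0,0,0,0,1]'
python3 st.py
```

```text
time_s: 13.42
position: [0.5122, 0.1592, 0.1265]
tool_rot: [-0.0, 0.968, 0.25, 0.001]
contact_force: [0.7, 0.3, -0.3]
opening: 0.0
time_s: 13.92
position: [0.5115, 0.1586, 0.1164]
tool_rot: [0.0, 0.968, 0.25, 0.0]
contact_force: [0.1, -0.3, 1.5]
opening: 0.0004
13.93 [0.5115 0.1586 0.1164] rel [-0.1071  0.1276] tilt [ 0.  0. -1.] q 171.7 j [-0.06  0.25 -0.36  1.89  0.1   1.02 -1.53] F [-0.1  0.3 -1.5]
```

```bash
python3 -m crank '[0,0,0.002,0,0,0,1,0,0,0.002,0,0,0,1,0,0,0,0,0,0,1]'
python3 -m crank '[0,0,0.0015,0,0,0,1,0,0,0,0,0,0,1]'
```

```text
time_s: 14.3
position: [0.5115, 0.1586, 0.1124]
tool_rot: [-0.0, 0.968, 0.25, 0.0]
contact_force: [-0.2, -0.1, 4.4]
opening: 0.0004
time_s: 14.55
position: [0.5115, 0.1586, 0.1111]
tool_rot: [0.0, 0.968, 0.25, 0.0]
contact_force: [-1.7, -0.9, 6.3]
opening: -0.0001
```

```bash
python3 -m crank '[0,0,0.0012,0,0,0,1,0,0,0,0,0,0,1]'
python3 -m crank '[0,0,0.001,0,0,0,1,0,0,0,0,0,0,1]'
```

```text
time_s: 14.8
position: [0.5116, 0.1586, 0.1109]
tool_rot: [0.0, 0.968, 0.25, 0.0]
contact_force: [-6.1, -2.4, 16.9]
opening: -0.0003
time_s: 15.05
position: [0.5117, 0.1587, 0.1108]
tool_rot: [0.0, 0.968, 0.25, 0.0]
contact_force: [-10.1, -4.5, 26.0]
opening: 0.0001
```

It's on the hard stop: force rose to 26 N with no further travel, so the button is fully in. Releasing.

```bash
python3 -m crank '[0,0,-0.005,0,0,0,1,0,0,-0.01,0,0,0,1,0,0,-0.04,0,0,0,1,0,0,-0.05,0,0,0,1,0,0,-0.05,0,0,0,1,0,0,0,0,0,0,1,0,0,0,0,0,0,1]'
python3 st.py
python3 - <<'E'
from h import *
snap('scene','s5')
a=np.load('pics/s5.npz')['im'];b=np.load('pics/scene0.npz')['im']
print(world('scene','s5',[395,396],[316,316]).round(4),world('scene','scene0',[395,396],[316,316]).round(4))
im=a[80:445,190:510]
cv2.imwrite('pics/c5.png',cv2.resize(im[:,:,::-1],None,fx=1.64,fy=1.64,interpolation=cv2.INTER_CUBIC))
E
```

```text
time_s: 15.92
position: [0.5111, 0.1585, 0.2631]
tool_rot: [0.0, 0.968, 0.25, -0.0]
contact_force: [-0.4, 0.2, -1.1]
opening: -0.0001
15.93 [0.5111 0.1585 0.2631] rel [-0.1075  0.1275] tilt [-0.001 -0.    -1.   ] q 171.7 j [-0.05  0.12 -0.37  1.72  0.04  1.31 -1.49] F [-0.2 -0.4  1.1]
[[0.5158 0.1647 0.0941]
 [0.5144 0.1667 0.0959]] [[0.5166 0.1655 0.0964]
 [0.5134 0.1658 0.0933]]
```

View pics/c5.png

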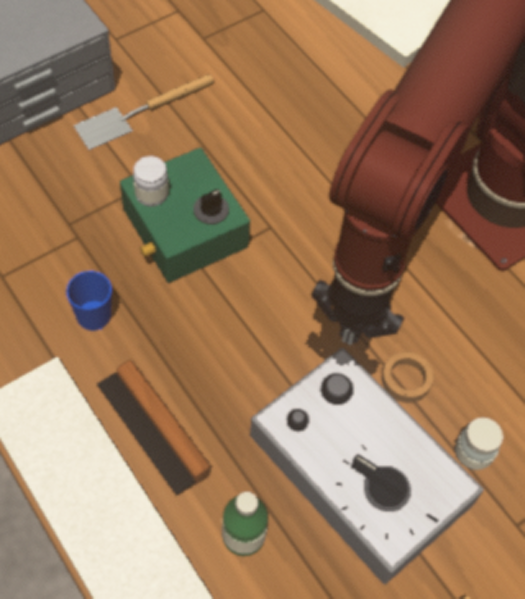

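The lever is on mark six, the start button is back out, everything else is where it was, and the arm is clear.

```bash
python3 -c "
from rig import robot
print(robot.close_job())"
```

```text
the job is handed in; nothing more can be done
None
```

The timer is set to six minutes and started, and the job was handed in at about 16 s of the 58 s allowed; handing in gave no verdict.

- **Selector:** I pushed the lever round clockwise from off with closed fingers, without gripping it. It rests on the sixth mark, opposite the long mark. Its measured direction is about -68.5°, against -69° expected; the two fits gave -68.1° and -68.6°, from a partly blocked view.
- **Start button:** I then pressed the larger button until it stopped moving. The force rose to about 26 N (28 N counting the sideways part) with no more travel, so it was fully in. After release the scene camera's depth there is about 95 mm, as it was before the press, so it came back out.
- **Everything else:** In the last picture the small button, the pump box with its knob and can, and the bottles, jars and tools look as they did at the start. I compared these by eye only.
- **Robot:** It ended about 15 cm above the timer's buttons, touching nothing.

No check failed.

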